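Seat a carburettor spacer on its two studs

ROBOT

A 7-joint arm with a two-finger parallel gripper is mounted at the origin on the work surface. World frame = base frame: x ahead of the robot, y to its left, z up, the work surface at z = 0. Lengths are in m, angles in rad, forces in N, time in s.
With the tool pointing down it reaches from about 0.4 to 0.85 m from the base axis. Payload 4.5 kg.
Tool frame: the origin (TCP) lies between the finger pads; the fingertips stand 11 mm ahead of it and the grasp point (between the pads) lies 8 mm behind it (r.tip_reach is the distance from the TCP to the fingertips, in m); x points along the fingers, y is the direction in which the jaws open and shut, and the axes are right-handed (so a half turn about x gives the same grasp; the last joint's range is limited). The gripper opens to 88 mm and grips with 3 to 60 N. Pads are 18 mm wide; open, the fingers measure 123 mm over their backs; the gripper's body (75 mm by 187 mm) begins 45 mm behind the grasp point.
Start: joints at [-1.166, 0.689, -0.195, 1.565, 0.157, 0.902, -0.215], TCP at [0.226, 0.583, 0.25] pointing down, gripper open.
Joint ranges: [-3.01, 3.01], [-0.46, 2.08], [-1.47, 1.51], [0.13, 2.56], [-1, 4.14], [0.04, 2.09], [-2.66, 2.66]. Speed limits (rad/s): [2.57, 2.57, 3.14, 3.14, 3.14, 3.14, 3.14].

INTERFACE

Orientations are given as a unit quaternion [x, y, z, w].
In Python, from plant import r gives the robot as it stands.
- The arm moves only by the tool drive_tool, never from a script. Its argument "deltas" is a list of rows, each a list of 3 entries, a list of its own where there are three numbers: the turn, a rotation vector about the tool's x, y, z in degrees, then the shift along the tool's x, y, z in cm, then the finger opening in cm, from 0 to 8.81. A call has 1 to 12 rows; each row shifts and turns the commanded pose from where the row before left it, along the tool's axes as they then stand; what a row does not reach is not made up. A row lasts 1/12 s, in which the tool goes at most 41.7 mm and 7.16 degrees, less where a joint would pass 70% of its speed; a pose out of reach is approached as far as the arm can. A call is refused whole if a number of a shift passes 4.17 or a number of a turn 7.16, either way. A call with a gripper value outside its range is refused whole. The fingers move at their own pace and stop on an object; "force" is the grip in N (left out, the last holds). Time passes only in rows, so rows that do not move let the fingers close. It gives the time, the measured TCP pose, the force and the opening at its end, in the units of the state.
- r.get_state(): the state, without advancing time (a new reading comes with each control period).
- r.snapshot(name): name is "side" or "top" or "wrist"; returns a dict with "color" (480x640x3 uint8, red, green, blue), "fov_y" (degrees; the focal length in pixels is half the picture's height over the tangent of half this angle, whatever the lens; pixels are square), "cx", "cy" (the principal point, pixels), "extrinsics" (4x4, takes a point from world to camera coordinates); the wrist camera has in their place "tool_from_camera" (4x4, takes a point from camera to tool coordinates, whose origin is the TCP and whose axes are the tool frame's). Camera axes: x right, y up, looking along -z (the intrinsics and any distortion apply to the point x, -y, -z); pixel columns grow to the right and rows downward; lengths in m; the calibration is good to about 2 mm. A picture is of the moment at which its call begins: read the wrist's pose just before it. There is no depth.
- r.finish_job(): hands the job in, once; it reports no verdict.
The state is a dict: "clock": time; "q": joint angles; "qd": joint speeds; "joint_torque": joint torques, N m; "tool_pos": TCP position; "eef_rot": TCP orientation; "contact_force": force on the tool from outside, world axes, zero at the start; "moment": the same for the moment, N m; "opening": opening from 0.0 (shut) to 1.0 (fully open).
Only numpy, scipy, OpenCV 4.12 (cv2) and the standard library are available. Lean on these libraries where they do the work, as an engineer would, in place of code of your own. Each camera call takes 0.05 s, during which the arm holds its last target. There are 200 camera calls.

TASK

Take the dust cap off the carburettor mount of the intake manifold and set it down on the bench, clear of the manifold. Then fit the single-bore carburettor spacer over the two studs: keep it level so that both studs enter together, feel it gently onto them without forcing or dropping it, and slide it down until it sits flush on the mount; leave the other parts on the bench where they are.

Things in the scene. Friction and masses are not known exactly. Their poses are not given: they have to be found in the camera images.
- manifold: Grey cast intake manifold, fixed on the bench. Origin on the bench under the middle of its carburettor flange, x along the stud line, y along the 268 mm log; the casting spans x -50 to +87 mm, y +-134 mm. On the flange, top face 78 mm over the bench, is a 100 x 56 x 6 mm adapter plate with two upright 8 mm studs 68 mm apart (x -34 and +34), 40 mm tall, flat-ended with a 0.5 mm chamfer.
- mount (a point): Nominal middle of the mount: the point of the manifold at the height of the adapter plate's top face. The plate with its studs is clamped through slotted holes, so the real middle of the stud pair lies up to 5 mm off this in x and in y (not turned), differently each time; this is not measured and must be felt out with the spacer. The clamped plate does not move in use.
- spacer: Single-bore carburettor spacer, dark phenolic plate 96 (x) x 58 (y) x 16 mm, about 0.15 kg, lying flat. Origin at the middle of its underside, z up. A 40 mm bore in the middle and two through holes of 9 mm at x = -34 and +34 mm, y = 0, for the studs (0.5 mm play all round). It fits either way round. Grip it across the 58 mm width.
- dust_cap: Grey plastic dust cap standing loose on the mount over the bore, between the studs (up to 6 mm off their middle in x and in y): disc 46 mm in diameter, 10 mm thick, with a round grip 22 mm in diameter and 30 mm tall on top (40 mm in all), 30 g. Origin at the middle of its underside.
- two_bore_spacer: Bystander: dark phenolic spacer 112 x 86 x 16 mm with two bores and four corner holes, lying flat; does not fit here. Origin at the middle of its underside.
- carburettor: Bystander: small cast carburettor standing on its base, about 90 x 80 x 120 mm high. Origin at the middle of its underside.
- parts_tray: Bystander: round steel tray, 112 mm across, 24 mm high, with nuts in it. Origin at the middle of its underside.
- wrench: Bystander: steel combination wrench, 170 mm long, lying flat along its x axis, origin at mid-length.
There are look-alikes about, which are no part of the job. Of the things that look like the dust_cap, the middle-sized one is meant.

How it is judged:
On the way, in this order (a step that is already met when the one before it is completed fails the run):
1. the dust cap is off and let go on the bench, over 60 mm from the mount's middle (height (world z) of dust_cap between -0.005 and 0.03 m and horizontal distance between dust_cap and mount above 0.06 m and linear speed of dust_cap below 0.02 m/s and contact force between the fingers and dust_cap below 0.1 N), for 0.2 s.
2. both studs are in the spacer's holes: it is level to 0.1 rad and its underside at least 8 mm below the stud tips (horizontal distance between spacer and mount below 0.009 m and angle between the x axis of spacer and the x axis of manifold, either way round below 0.08 rad and z of spacer in the frame of mount below 0.032 m and angle between spacer's own z axis and vertical below 0.1 rad), for 0.1 s.
At the end, for the whole second after the job is handed in: The spacer is on both studs and flush: underside within 1.5 mm of the mount's top face, level to 0.03 rad, within 9 mm and 0.08 rad of the mount, at rest; the dust cap is at rest on the bench, over 60 mm from the mount's middle (horizontal distance between spacer and mount below 0.009 m and angle between the x axis of spacer and the x axis of manifold, either way round below 0.08 rad and z of spacer in the frame of mount between -0.0015 and 0.0015 m and angle between spacer's own z axis and vertical below 0.03 rad and linear speed of spacer below 0.01 m/s and height (world z) of dust_cap between -0.005 and 0.03 m and horizontal distance between dust_cap and mount above 0.06 m and linear speed of dust_cap below 0.02 m/s); the robot touches nothing.
It fails at once if the spacer is forced: it presses on the manifold or its studs with over 60 N (contact force between spacer and manifold above 60 N).
It fails at once if the fingers press on the manifold or its studs with over 60 N (contact force between the fingers and manifold above 60 N).
It fails at once if the spacer is dropped: it moves at over 0.3 m/s on the studs (horizontal distance between spacer and mount below 0.009 m and z of spacer in the frame of mount below 0.039 m and linear speed of spacer above 0.3 m/s).
It fails at once if the spacer is cocked by over 0.2 rad at the mount (distance between spacer and mount below 0.06 m and angle between spacer's own z axis and vertical above 0.2 rad).
It fails at once if a bystander is moved by over 20 mm (distance of any of two_bore_spacer, carburettor, parts_tray, wrench from where it was at the start of the episode above 0.02 m).
It also fails if it takes over 72 s, if anything falls off the work surface, if the arm or the gripper's body presses on something with over 40 N, if the wrist force passes 120 N, or if a joint passes its speed limit or range.

## Working session

There is one attempt and no reset: what is moved stays moved. The work goes in short steps, Python scripts to look and compute and a tool call to move; the robot and the scene stay as the last step left them, time stands still between calls to the robot, and variables do not carry over. Pictures are saved under pics/ and viewed, about 8 in all and at most 12, crops included, and the job is handed in when it is done.

Besides the shell and the picture viewer there is one more tool, called after "Call:" as name([rows], argument=value, ...), one row to a line, values as JSON. drive_tool: Moves the arm, as the interface text tells. Its arguments: {"type":"object","properties":{"deltas":{"type":"array","items":{"type":"array"}},"force":{"type":"number"}},"required":["deltas"]}

```bash
ls; mkdir -p pics; cat > h.py <<'E'
import numpy as np, cv2, json
from scipy.spatial.transform import Rotation as R
from plant import r
def snap(n,f=None):
    st=r.get_state(); s=r.snapshot(n); s['state']=st
    if n=='wrist':
        T=np.eye(4);T[:3,:3]=R.from_quat(st['eef_rot']).as_matrix();T[:3,3]=st['tool_pos']
        s['wfc']=T@np.array(s['tool_from_camera'])
    else: s['wfc']=np.linalg.inv(np.array(s['extrinsics']))
    if f: cv2.imwrite('pics/'+f+'.png',s['color'][:,:,::-1])
    return s
def ray(s,u,v):
    f=240/np.tan(np.radians(s['fov_y'])/2)
    d=np.array([(u-s['cx'])/f,-(v-s['cy'])/f,-1]); W=s['wfc']
    return W[:3,3],W[:3,:3]@d
def onz(s,u,v,z):
    o,d=ray(s,u,v); return (o+d*(z-o[2])/d[2])
def proj(s,p):
    f=240/np.tan(np.radians(s['fov_y'])/2)
    c=np.linalg.inv(s['wfc'])@np.append(p,1); return s['cx']+f*c[0]/-c[2], s['cy']-f*c[1]/-c[2]
E
python3 - <<'E'
from h import *
for n in('top','side','wrist'):
    s=snap(n,n+'0'); print(n,{k:v for k,v in s.items() if k not in('color','extrinsics','wfc','state')}); print(np.round(s['wfc'],3))
print(r.get_state())
E
```

```text
pics
top {'fov_y': 45.416750742877475, 'cx': 329.0540170823049, 'cy': 240.1152405328968}
[[ 0.04   0.974 -0.223  0.333]
 [-0.999  0.039 -0.012 -0.06 ]
 [-0.003  0.223  0.975  1.158]
 [ 0.     0.     0.     1.   ]]
side {'fov_y': 55.18796120326053, 'cx': 316.6324772684307, 'cy': 233.04553231221587}
[[-0.996  0.065 -0.059  0.527]
 [-0.085 -0.559  0.825  0.776]
 [ 0.02   0.827  0.562  0.632]
 [ 0.     0.     0.     1.   ]]
wrist {'fov_y': 68.23184006983868, 'cx': 316.84230506808467, 'cy': 241.03832347426777, 'tool_from_camera': array([[ 6.30599893e-04,  3.16430483e-01, -9.48615492e-01,
        -1.35372835e-01],
       [ 9.99999312e-01,  7.38831202e-04,  9.11210265e-04,
         4.03327753e-04],
       [ 9.89201429e-04, -9.48615414e-01, -3.16429800e-01,
        -8.17739307e-02],
       [ 0.00000000e+00,  0.00000000e+00,  0.00000000e+00,
         1.00000000e+00]])}
[[ 0.363 -0.884 -0.294  0.15 ]
 [ 0.932  0.344  0.117  0.612]
 [-0.002 -0.317  0.949  0.384]
 [ 0.     0.     0.     1.   ]]
{'clock': 0.15, 'q': array([-1.16619918,  0.68977466, -0.19453274,  1.56604966,  0.15730337,
        0.9025423 , -0.21510237]), 'qd': array([-0.00052223, -0.00121469, -0.00094991, -0.0041175 , -0.00104266,
        0.00196368, -0.00161744]), 'joint_torque': array([-1.79898158e-03, -5.27861917e+01, -1.26846828e+00, -1.53587401e+01,
       -5.25224826e-02,  3.91639536e-03,  1.25088595e-04]), 'tool_pos': array([0.22634229, 0.58209069, 0.2491196 ]), 'eef_rot': array([ 0.12983874,  0.69504567, -0.13081156,  0.69494011]), 'contact_force': array([-0.61969119,  0.29346509, -0.20355205]), 'moment': array([ 0.03542242, -0.00504265,  0.00169671]), 'opening': 0.996734567562042}
```

View pics/top0.png

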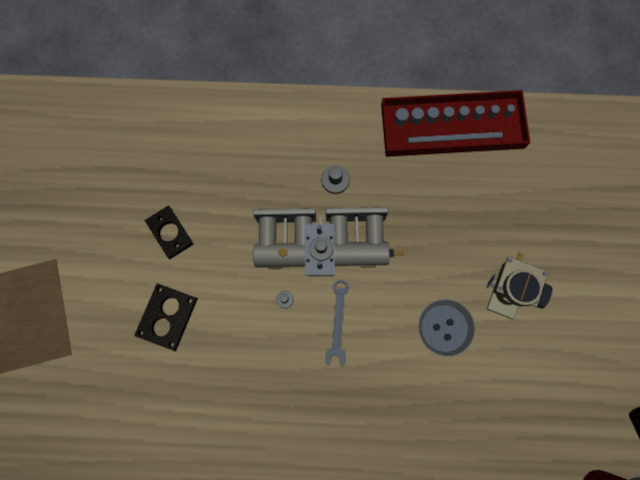

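View pics/side0.png

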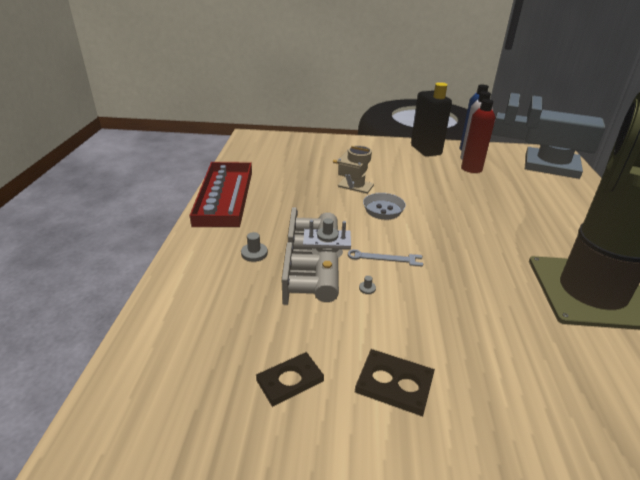

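Top view: the single-bore spacer is at (169,232), the two-bore at (166,317), the manifold plate at (320,249), and the middle-sized cap stands on it at (320,247). The larger look-alike is at (336,179) and the smaller at (285,299). The wrench is at (338,325), the tray at (446,327) and the carburettor at (521,288).

```bash
python3 - <<'E'
from h import *
s=snap('top'); im=s['color']
g=im.max(2)
m=((g<55)).astype(np.uint8); m[:190]=0;m[280:]=0;m[:,:130]=0;m[:,210:]=0
c,h=cv2.findContours(m,cv2.RETR_CCOMP,cv2.CHAIN_APPROX_NONE)
for k in c:
    if cv2.contourArea(k)>30:
        b=cv2.minAreaRect(k); P=np.array([onz(s,*p,.012)[:2] for p in cv2.boxPoints(b)]); print(cv2.contourArea(k),b,P.round(3).tolist(),P.mean(0).round(4),np.linalg.norm(P[0]-P[1]),np.linalg.norm(P[1]-P[2]))
        e=P[1]-P[0] if np.linalg.norm(P[1]-P[0])>np.linalg.norm(P[2]-P[1]) else P[2]-P[1]
        print('long deg',np.degrees(np.arctan2(e[1],e[0])))
def x(name,u,v,z): print(name,onz(s,u,v,z).round(3))
x('plate',320,250,.084);x('cap',320,246,.124);x('wr1',341,286,0);x('wr2',336,362,0);x('smallcap',285,299,.01);x('bigcap',336,180,.01)
x('flangeL',256,212,.07);x('flangeR',386,211,.07)
x('tray',446,327,.02)
cv2.imwrite('pics/top_crop.png',cv2.resize(im[190:290,240:400],(800,500),interpolation=cv2.INTER_CUBIC)[:,:,::-1])
E
```

```text
1259.0 ((168.57864379882812, 231.8258514404297), (46.10990905761719, 28.725942611694336), 57.9946174621582) [[0.623, 0.338], [0.658, 0.291], [0.577, 0.232], [0.543, 0.279]] [0.6001 0.285 ] 0.05841778955945059 0.10008093488007373
long deg -144.12745667919015
286.5 ((168.75, 231.75001525878906), (17.677669525146484, 21.21320343017578), 45.0) [[0.596, 0.313], [0.629, 0.285], [0.604, 0.256], [0.571, 0.284]] [0.6    0.2845] 0.04307133353831722 0.03824702715508765
long deg -39.840773736108545
plate [ 0.559 -0.03   0.084]
cap [ 0.558 -0.031  0.124]
wr1 [ 0.503 -0.074  0.   ]
wr2 [ 0.352 -0.07   0.   ]
smallcap [0.471 0.038 0.01 ]
bigcap [ 0.726 -0.055  0.01 ]
flangeL [0.633 0.099 0.07 ]
flangeR [ 0.645 -0.156  0.07 ]
tray [ 0.428 -0.283  0.02 ]
```

View pics/top_crop.png

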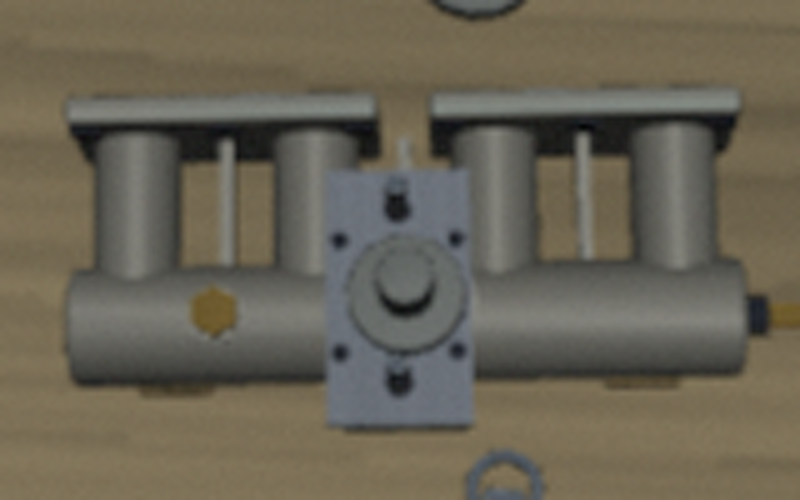

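```bash
cat >> h.py <<'E'
def go(p=None,yaw=None):
    "print turn (deg) about tool axes to tool-down with jaw yaw, and shift (cm) in present tool axes and after the turn"
    st=r.get_state(); M=R.from_quat(st['eef_rot']); m=M.as_matrix()
    y0=np.degrees(np.arctan2(m[1,1],m[0,1])); yaw=y0 if yaw is None else yaw
    a=np.radians(yaw); x=np.array([0,0,-1.]);y=np.array([np.cos(a),np.sin(a),0]); G=np.c_[x,y,np.cross(x,y)]
    d=np.zeros(3) if p is None else np.array(p)-st['tool_pos']
    print('t%.2f pos %s yaw %.2f | turn %s | shift now %s after turn %s | F %s M %s op %.3f q7 %.2f'%(st['clock'],np.round(st['tool_pos'],4),y0,np.degrees((M.inv()*R.from_matrix(G)).as_rotvec()).round(2),(m.T@d*100).round(2),(G.T@d*100).round(2),np.round(st['contact_force'],1),np.round(st['moment'],2),st['opening']*8.81,st['q'][6]))
E
python3 - <<'E'
from h import *
s=snap('top')
a,b=onz(s,253.6,209.4,.07),onz(s,387.6,207.6,.07); print(a,b,np.degrees(np.arctan2(*(a-b)[1::-1])))
c=[onz(s,240+u/5,190+v/5,.084) for u,v in((328,170),(470,169),(474,427),(326,427))]
print(np.round(c,3),np.mean(c,0))
go([.555,-.03,.28],92)
E
```

```text
[0.63829398 0.10448585 0.07      ] [ 0.65245684 -0.15932861  0.07      ] 93.07296830888544
[[ 0.609 -0.     0.084]
 [ 0.612 -0.055  0.084]
 [ 0.511 -0.06   0.084]
 [ 0.509 -0.004  0.084]] [ 0.56005044 -0.03004409  0.084     ]
t0.25 pos [0.2264 0.5823 0.2493] yaw 68.76 | turn [-23.24  -0.     0.05] | shift now [ -3.02 -45.16  52.81] after turn [ -3.07 -62.34  30.7 ] | F [ 0.4 -0.3  0.3] M [-0.    0.02 -0.04] op 8.788 q7 -0.22
```

Call:
drive_tool([
  [[-6,0,0],[-0.5,0,0],8.8],
  [[-6,0,0],[-0.5,0,0],8.8],
  [[-6,0,0],[-0.5,0,0],8.8],
  [[-6,0,0],[-0.5,0,0],8.8],
  [[0,0,0],[-0.2,-3,1.5],8.8],
  [[0,0,0],[-0.2,-3,1.5],8.8],
  [[0,0,0],[-0.2,-3,1.5],8.8],
  [[0,0,0],[-0.2,-3,1.5],8.8],
  [[0,0,0],[-0.2,-3,1.5],8.8],
  [[0,0,0],[0,-3,1.5],8.8],
  [[0,0,0],[0,-3,1.5],8.8],
  [[0,0,0],[0,-3,1.5],8.8],
])

```text
clock: 1.25
tool_pos: [0.3585, 0.3471, 0.2798]
eef_rot: [-0.017, 0.707, 0.017, 0.707]
contact_force: [1.3, 0.3, -0.4]
opening: 0.999
```

Call:
drive_tool([
  [[0,0,0],[0,-3,1.5],8.8],
  [[0,0,0],[0,-3,1.5],8.8],
  [[0,0,0],[0,-3,1.5],8.8],
  [[0,0,0],[0,-3,1.5],8.8],
  [[0,0,0],[0,-3,1.5],8.8],
  [[0,0,0],[0,-3,1.5],8.8],
  [[0,0,0],[0,-3,1.5],8.8],
  [[0,0,0],[0,-3,1.5],8.8],
  [[0,0,0],[0,-3,1.5],8.8],
  [[0,0,0],[0,-3,1.5],8.8],
  [[0,0,0],[0,0,0],6],
  [[0,0,0],[0,0,0],6],
])

```text
clock: 2.25
tool_pos: [0.5227, 0.0538, 0.2794]
eef_rot: [-0.015, 0.707, 0.015, 0.707]
contact_force: [-0.6, 1.1, 0.5]
opening: 0.87
```

```bash
python3 - <<'E'
from h import *
go([.558,-.03,.27],93)
E
```

```text
t2.25 pos [0.5227 0.0538 0.2794] yaw 92.47 | turn [-0.53 -0.01  0.03] | shift now [ 0.94 -8.53  3.16] after turn [ 0.94 -8.56  3.08] | F [-0.6  1.1  0.5] M [0.05 0.02 0.06] op 7.669 q7 1.17
```

Call:
drive_tool([
  [[-0.5,0,0],[0.2,-3,1],6],
  [[0,0,0],[0.2,-3,1],6],
  [[0,0,0],[0.2,-2.5,1],6],
  [[0,0,0],[0,0,0],6],
  [[0,0,0],[0,0,0],6],
])

```text
clock: 2.67
tool_pos: [0.5565, -0.0271, 0.2734]
eef_rot: [-0.019, 0.707, 0.02, 0.707]
contact_force: [-0.4, -0.3, 0.2]
opening: 0.681
```

```bash
python3 - <<'E'
from h import *
s=snap('wrist','w1')
go([.558,-.03,.108],93)
for p in((.56,-.03,.084),(.558,-.031,.124)): print(proj(s,np.array(p)))
E
```

```text
t2.72 pos [ 0.5562 -0.0255  0.2736] yaw 93.34 | turn [ 0.34 -0.03 -0.08] | shift now [16.56 -0.49  0.16] after turn [16.56 -0.46  0.16] | F [-0.2  0.3  0.5] M [ 0.05  0.02 -0.01] op 6.029 q7 1.33
(np.float64(313.7128911645301), np.float64(217.8920304985863))
(np.float64(312.23941127604195), np.float64(227.63878432007297))
```

View pics/w1.png

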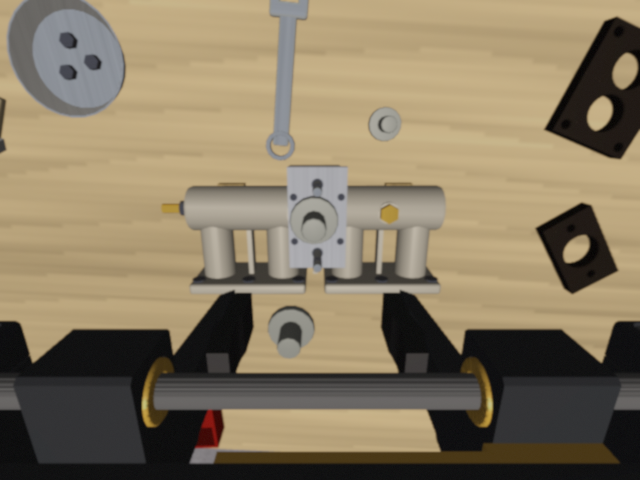

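The wrist picture, seen from above with image down being +x, shows the plate spanning about (288..346, 166..268). The cap grip top is at about (314,226) and the studs near (317,185) and (317,262). Projections agree within a few pixels.

```bash
python3 - <<'E'
import cv2
im=cv2.imread('pics/w1.png')[155:280,265:370]
cv2.imwrite('pics/w1c.png',cv2.resize(im,None,fx=4.8,fy=4.8,interpolation=cv2.INTER_CUBIC))
E
```

```text
(no output)
```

View pics/w1c.png

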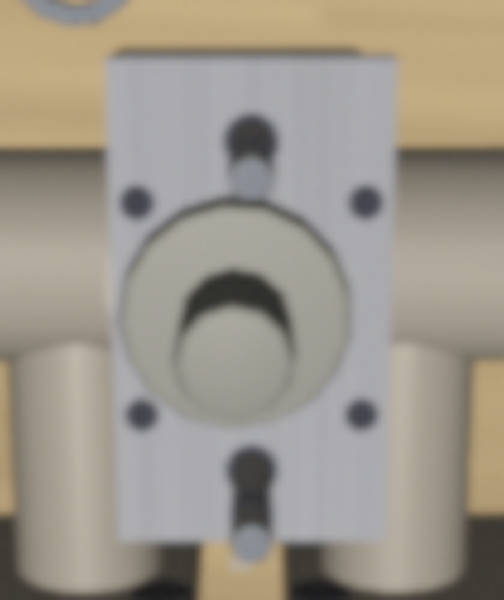

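```bash
cat > w1.py <<'E'
from h import *
W=np.array
# the picture w1 was taken at pose below (clock 2.72)
s=snap('wrist'); go()
def P(u,v,z): return onz(s,265+(u+.5)/4.8-.5,155+(v+.5)/4.8-.5,z)
print('capgrip',P(235,357,.124).round(4),'disc',P(237,312,.094).round(4))
c=W([P(*q,.084) for q in((107,57),(396,58),(385,541),(119,543))]); print(c.round(4),c.mean(0).round(4))
t=[P(251,176,.124),P(251,543,.124)]; print('studs',W(t).round(4),np.mean(t,0).round(4),np.linalg.norm(t[0]-t[1]),np.degrees(np.arctan2(*(t[1]-t[0])[1::-1])))
g=P(235,357,.124); go([g[0],g[1],.108],93)
E
python3 w1.py
```

```text
t2.77 pos [ 0.5561 -0.0247  0.2738] yaw 93.43 | turn [ 0.   -0.02 -0.1 ] | shift now [0. 0. 0.] after turn [0. 0. 0.] | F [-1.1  0.6  0.1] M [ 0.03 -0.   -0.06] op 5.971 q7 1.33
capgrip [ 0.5589 -0.028   0.124 ] disc [ 0.5588 -0.0279  0.094 ]
[[ 5.133e-01 -5.490e-02  8.400e-02]
 [ 5.104e-01 -6.000e-04  8.400e-02]
 [ 6.085e-01  5.400e-03  8.400e-02]
 [ 6.121e-01 -4.940e-02  8.400e-02]] [ 0.5611 -0.0249  0.084 ]
studs [[ 0.527  -0.027   0.124 ]
 [ 0.5938 -0.0232  0.124 ]] [ 0.5604 -0.0251  0.124 ] 0.06695004717336477 3.283435486308395
t2.77 pos [ 0.5561 -0.0247  0.2738] yaw 93.43 | turn [ 0.43 -0.02 -0.1 ] | shift now [16.58 -0.38  0.27] after turn [16.58 -0.35  0.26] | F [-1.1  0.6  0.1] M [ 0.03 -0.   -0.06] op 5.971 q7 1.33
```

Call:
drive_tool([
  [[0.4,0,0],[2.5,-0.4,0.25],4.5],
  [[0,0,0],[2.5,0,0],4.5],
  [[0,0,0],[2.5,0,0],4.5],
  [[0,0,0],[2,0,0],4.5],
  [[0,0,0],[1,0,0],4.5],
  [[0,0,0],[0,0,0],4.5],
  [[0,0,0],[0,0,0],4.5],
])

```text
clock: 3.35
tool_pos: [0.5594, -0.0295, 0.1691]
eef_rot: [-0.018, 0.707, 0.019, 0.707]
contact_force: [-0.2, 0.3, 0.1]
opening: 0.513
```

```bash
python3 - <<'E'
from h import *
s=snap('wrist','w2')
go([.5589,-.029,.108],93)
print(proj(s,np.array((.5589,-.029,.124))),proj(s,np.array((.527,-.0275,.124))))
E
```

```text
t3.40 pos [ 0.56   -0.0299  0.1698] yaw 92.93 | turn [-0.07  0.1  -0.03] | shift now [ 6.18  0.09 -0.11] after turn [ 6.18  0.09 -0.1 ] | F [-0.2 -0.3 -1. ] M [-0.01 -0.03 -0.  ] op 4.509 q7 1.26
(np.float64(318.0073593169226), np.float64(276.9525604514284)) (np.float64(323.9845779005411), np.float64(221.72170713572217))
```

View pics/w2.png

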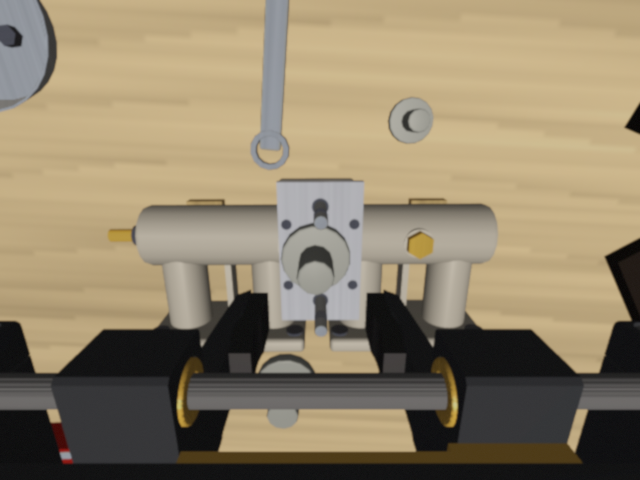

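The cap grip top is at (317,277), within 1 px of the prediction. The stud tips are at (320,222) and (320,330).

```bash
python3 - <<'E'
from h import *
s=snap('wrist')
for _ in range(3): s2=snap('wrist'); go([.5589,-.0295,.108],93)
t=[onz(s2,320,222,.124),onz(s2,320,330,.124)];print(np.round(t,4),np.mean(t,0).round(4),onz(s2,316.5,277,.124).round(4))
c=np.array([onz(s2,*q,.084) for q in((278,182),(364,181),(361,320),(282,320))]); print(c.round(4),c.mean(0).round(4))
E
```

```text
t3.50 pos [ 0.5603 -0.0305  0.1701] yaw 92.88 | turn [-0.12  0.16 -0.01] | shift now [ 6.21  0.1  -0.15] after turn [ 6.21  0.11 -0.13] | F [0.1 0.4 0.6] M [ 0.02 -0.04  0.02] op 4.504 q7 1.26
t3.55 pos [ 0.5602 -0.0307  0.1701] yaw 92.86 | turn [-0.14  0.15 -0.  ] | shift now [ 6.2   0.12 -0.14] after turn [ 6.21  0.12 -0.12] | F [ 0.3 -0.1  0.7] M [ 0.08  0.05 -0.03] op 4.514 q7 1.26
t3.60 pos [ 0.5601 -0.0308  0.1699] yaw 92.86 | turn [-0.14  0.13 -0.  ] | shift now [ 6.19  0.13 -0.13] after turn [ 6.19  0.14 -0.11] | F [ 0.  -0.6 -0.2] M [ 0.03 -0.04  0.06] op 4.470 q7 1.26
[[ 0.5284 -0.0307  0.124 ]
 [ 0.5943 -0.0272  0.124 ]] [ 0.5614 -0.0289  0.124 ] [ 0.5603 -0.031   0.124 ]
[[ 0.515  -0.0573  0.084 ]
 [ 0.5117 -0.0037  0.084 ]
 [ 0.6103  0.0031  0.084 ]
 [ 0.613  -0.053   0.084 ]] [ 0.5625 -0.0277  0.084 ]
```

Call:
drive_tool([
  [[0,0,0],[1.5,0,0],4.5],
  [[0,0,0],[1.5,0,0],4.5],
  [[0,0,0],[1.5,0,0],4.5],
  [[0,0,0],[1,0,0],4.5],
  [[0,0,0],[0.6,0,0],4.5],
  [[0,0,0],[0,0,0],4.5],
  [[0,0,0],[0,0,0],4.5],
])

```text
clock: 4.18
tool_pos: [0.5596, -0.0309, 0.108]
eef_rot: [-0.018, 0.707, 0.018, 0.707]
contact_force: [-0.1, 0.2, 0.8]
opening: 0.509
```

```bash
python3 - <<'E'
from h import *
go([.5589,-.0295,.108],93)
E
```

```text
t4.18 pos [ 0.5596 -0.0309  0.108 ] yaw 92.86 | turn [-0.14  0.02 -0.01] | shift now [-0.    0.14 -0.06] after turn [-0.    0.14 -0.06] | F [-0.1  0.2  0.8] M [ 0.08  0.03 -0.02] op 4.481 q7 1.22
```

Call:
drive_tool([
  [[0,0,0],[0,0,0],1.5],
  [[0,0,0],[0,0,0],1.5],
  [[0,0,0],[0,0,0],1.5],
  [[0,0,0],[0,0,0],1.5],
  [[0,0,0],[0,0,0],1.5],
  [[0,0,0],[0,0,0],1.5],
  [[0,0,0],[-0.5,0,0],1.5],
  [[0,0,0],[-1.5,0,0],1.5],
  [[0,0,0],[-2,0,0],1.5],
  [[0,0,0],[-2,0,0],1.5],
  [[0,0,0],[-1,0,0],1.5],
  [[0,0,0],[0,0,0],1.5],
], force=15)

```text
clock: 5.18
tool_pos: [0.5607, -0.0309, 0.1799]
eef_rot: [-0.017, 0.705, 0.018, 0.708]
contact_force: [0.4, 0.4, -0.2]
opening: 0.241
```

```bash
python3 - <<'E'
from h import *
go([.43,.14,.178],93)
E
```

```text
t5.18 pos [ 0.5607 -0.0309  0.1799] yaw 92.84 | turn [-0.16  0.25 -0.  ] | shift now [  0.13  17.72 -12.21] after turn [  0.19  17.75 -12.16] | F [ 0.4  0.4 -0.2] M [-0.01  0.02 -0.01] op 2.126 q7 1.27
```

Call:
drive_tool([
  [[0,0,0],[0,1,-0.6],1.5],
  [[0,0,0],[0,2.2,-1.5],1.5],
  [[0,0,0],[0,2.4,-1.7],1.5],
  [[0,0,0],[0,2.4,-1.7],1.5],
  [[0,0,0],[0,2.4,-1.7],1.5],
  [[0,0,0],[0,2.4,-1.7],1.5],
  [[0,0,0],[0,2.4,-1.7],1.5],
  [[0,0,0],[0,1.6,-1.1],1.5],
  [[0,0,0],[0,0.8,-0.5],1.5],
  [[0,0,0],[0,0,0],1.5],
  [[0,0,0],[0,0,0],1.5],
])

```text
clock: 6.1
tool_pos: [0.4285, 0.1384, 0.1772]
eef_rot: [-0.018, 0.707, 0.018, 0.707]
contact_force: [0.5, -0.1, -0.2]
opening: 0.244
```

```bash
python3 - <<'E'
from h import *
s=snap('wrist','w3')
go([.43,.14,.025],93)
E
```

```text
t6.15 pos [0.4291 0.1377 0.1773] yaw 92.78 | turn [-0.22 -0.02  0.06] | shift now [15.23  0.24  0.1 ] after turn [15.23  0.22  0.1 ] | F [ 0.3 -0.4 -0.8] M [ 0.05 -0.02  0.02] op 2.145 q7 0.87
```

View pics/w3.png

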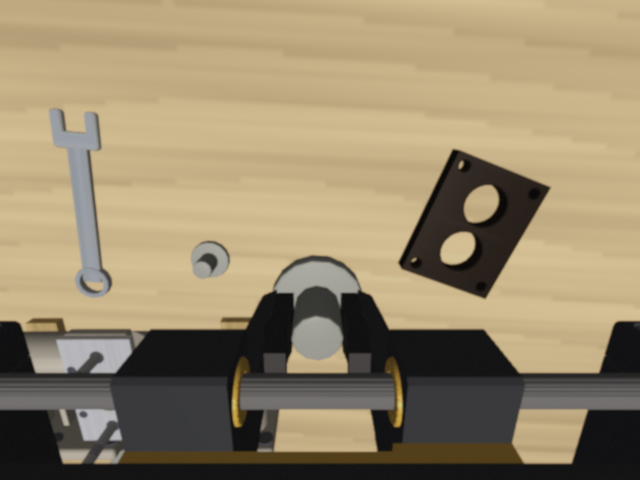

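The cap is held upright at (315,305), and the bench below it is clear of the small cap and the two-bore spacer.

Call:
drive_tool([
  [[0,0,0],[1.5,0,0],1.5],
  [[0,0,0],[2.5,0,0],1.5],
  [[0,0,0],[2.5,0,0],1.5],
  [[0,0,0],[2.5,0,0],1.5],
  [[0,0,0],[2.5,0,0],1.5],
  [[0,0,0],[1.7,0,0],1.5],
  [[0,0,0],[0.8,0,0],1.5],
  [[0,0,0],[0.4,0,0],1.5],
  [[0,0,0],[0.3,0,0],1.5],
  [[0,0,0],[0.2,0,0],1.5],
  [[0,0,0],[0.2,0,0],1.5],
  [[0,0,0],[0,0,0],1.5],
])

```text
clock: 7.15
tool_pos: [0.4313, 0.1373, 0.0295]
eef_rot: [-0.017, 0.708, 0.016, 0.706]
contact_force: [0.0, -0.6, 3.2]
opening: 0.242
```

```bash
python3 - <<'E'
from h import *
go([.43,.14,.024],93)
E
```

```text
t7.15 pos [0.4313 0.1373 0.0295] yaw 92.71 | turn [-0.29 -0.11  0.1 ] | shift now [ 0.55  0.27 -0.11] after turn [ 0.55  0.27 -0.11] | F [ 0.  -0.6  3.2] M [0.07 0.12 0.01] op 2.131 q7 0.01
```

Call:
drive_tool([
  [[0,0,0],[0.1,0,0],1.5],
  [[0,0,0],[0.1,0,0],1.5],
  [[0,0,0],[0,0,0],1.5],
])

```text
clock: 7.4
tool_pos: [0.4314, 0.1373, 0.0284]
eef_rot: [-0.017, 0.707, 0.016, 0.707]
contact_force: [-1.3, -0.4, 16.0]
opening: 0.246
```

```bash
python3 - <<'E'
from h import *
go([.43,.14,.024],93)
E
```

```text
t7.40 pos [0.4314 0.1373 0.0284] yaw 92.68 | turn [-0.32 -0.04  0.09] | shift now [ 0.44  0.28 -0.13] after turn [ 0.44  0.28 -0.13] | F [-1.3 -0.4 16. ] M [0.03 0.33 0.05] op 2.163 q7 -0.09
```

Contact: the cap is on the bench. Releasing.

Call:
drive_tool([
  [[0,0,0],[-0.15,0,0],1.5],
  [[0,0,0],[0,0,0],3],
  [[0,0,0],[0,0,0],4],
  [[0,0,0],[0,0,0],5],
  [[0,0,0],[0,0,0],5],
  [[0,0,0],[0,0,0],5],
  [[0,0,0],[-1,0,0],5],
  [[0,0,0],[-2,0,0],5],
  [[0,0,0],[-3,0,0],6],
  [[0,0,0],[-3,0,0],7],
  [[0,0,0],[-3,0,0],8.8],
  [[0,0,0],[-3,0,0],8.8],
])

```text
clock: 8.4
tool_pos: [0.4299, 0.1389, 0.1804]
eef_rot: [-0.018, 0.708, 0.017, 0.705]
contact_force: [2.0, 0.5, -0.5]
opening: 0.85
```

```bash
python3 - <<'E'
from h import *
go([.5995,.2848,.17],126)
E
```

```text
t8.40 pos [0.4299 0.1389 0.1804] yaw 92.86 | turn [-3.314e+01 -2.700e-01 -1.000e-02] | shift now [ 0.94 13.73 17.67] after turn [ 1.04  1.84 22.3 ] | F [ 2.   0.5 -0.5] M [ 0.04 -0.07  0.02] op 7.485 q7 0.42
```

Call:
drive_tool([
  [[-6.6,0,0],[0,0,0],8.8],
  [[-6.6,0,0],[0,0,0],8.8],
  [[-6.6,0,0],[0,0,0],8.8],
  [[-6.6,0,0],[0,0,0],8.8],
  [[-6.7,0,0],[0,0,0],8.8],
  [[0,0,0],[0,0.3,3.5],8.8],
  [[0,0,0],[0,0.3,3.5],8.8],
  [[0,0,0],[0,0.3,3.5],8.8],
  [[0,0,0],[0,0.3,3.5],8.8],
  [[0,0,0],[0,0.3,3.5],8.8],
  [[0,0,0],[0,0.3,3.5],8.8],
  [[0,0,0],[0,0,1.3],8.8],
])

```text
clock: 9.4
tool_pos: [0.6027, 0.2882, 0.1779]
eef_rot: [-0.217, 0.673, 0.219, 0.672]
contact_force: [0.2, 0.2, -0.2]
opening: 0.997
```

Call:
drive_tool([
  [[0,0,0],[0,0,0],8.8],
  [[0,0,0],[0,0,0],8.8],
  [[0,0,0],[0,0,0],8.8],
])

```text
clock: 9.65
tool_pos: [0.5995, 0.2837, 0.1778]
eef_rot: [-0.219, 0.674, 0.218, 0.671]
contact_force: [-0.5, 0.3, -0.6]
opening: 0.999
```

```bash
cat > sp.py <<'E'
from h import *
s=snap('wrist','w4'); im=s['color']
m=(im.max(2)<70).astype(np.uint8)
c,h=cv2.findContours(m,cv2.RETR_CCOMP,cv2.CHAIN_APPROX_NONE)
pu,pv=proj(s,np.array([.5995,.2848,.016])); print(pu,pv)
for k,hh in zip(c,h[0]):
    a=cv2.contourArea(k); x,y,w,hg=cv2.boundingRect(k)
    if hh[3]>=0 and a>40:
        e=cv2.fitEllipse(k); p=onz(s,*e[0],.016); print('hole',a,np.round(e[0],1),np.round(e[1],1),p.round(4))
    elif 800<a<60000: print('blob',a,(x,y,w,hg),cv2.minAreaRect(k))
go([.5995,.2848,.1],126)
E
python3 sp.py
```

```text
318.50688238822306 224.00161108814635
blob 55301.0 (0, 291, 640, 189) ((319.5, 385.0), (188.0, 639.0), 90.0)
hole 659.0 [ 91.2 397.4] [31.  59.7] [0.8874 0.2037 0.016 ]
hole 123.5 [528.5 367.2] [12.7 13.7] [0.5963 0.5421 0.016 ]
blob 2972.5 (288, 191, 64, 86) ((319.5, 233.5), (85.0, 63.0), 90.0)
hole 47.0 [319.  259.6] [6.5 9.6] [0.626  0.3047 0.016 ]
blob 9501.0 (349, 0, 188, 130) ((441.4662170410156, 35.452720642089844), (115.20142364501953, 167.39662170410156), 54.46232223510742)
hole 104.0 [410.9 113. ] [10.  13.5] [0.4831 0.2905 0.016 ]
blob 1519.0 (126, 0, 38, 61) ((144.7586212158203, 30.10344696044922), (30.45403480529785, 66.47893524169922), 21.801406860351562)
blob 3855.5 (0, 0, 124, 141) ((62.64287185668945, 75.76862335205078), (162.3658905029297, 94.37457275390625), 32.93869400024414)
t9.70 pos [0.5995 0.2835 0.1781] yaw 125.98 | turn [-0.02 -0.3   0.01] | shift now [7.81 0.11 0.11] after turn [7.81 0.11 0.07] | F [ 0.6 -1.8  0.2] M [ 0.06  0.02 -0.04] op 8.777 q7 1.09
```

View pics/w4.png

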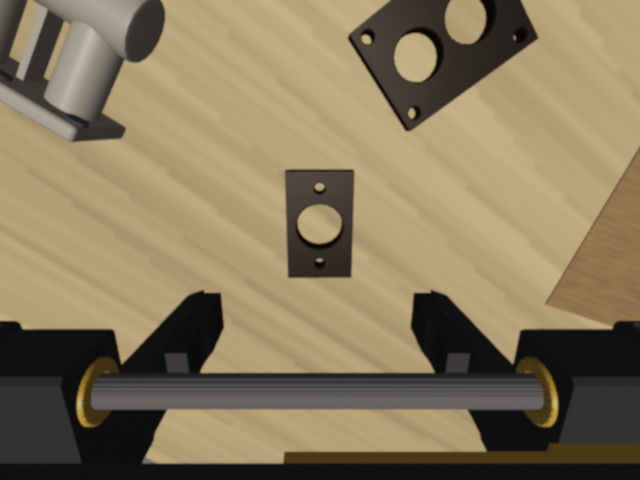

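The spacer is centred between the jaws: corners at (286,170), (354,170), (351,277) and (289,277), holes at (319.5,188) and (319.5,262), axes aligned. Going down.

Call:
drive_tool([
  [[0,0,0],[2,0.1,0.05],8.8],
  [[0,0,0],[3,0,0],8.8],
  [[0,0,0],[3,0,0],8.8],
  [[0,0,0],[3,0,0],8.8],
  [[0,0,0],[2.5,0,0],8.8],
  [[0,0,0],[1.5,0,0],8.8],
  [[0,0,0],[0.5,0,0],8.8],
  [[0,0,0],[0,0,0],8.8],
  [[0,0,0],[0,0,0],8.8],
  [[0,0,0],[0,0,0],8.8],
])

```text
clock: 10.53
tool_pos: [0.6007, 0.2865, 0.0253]
eef_rot: [-0.218, 0.673, 0.218, 0.672]
contact_force: [-0.4, 0.4, 0.7]
opening: 0.998
```

```bash
python3 - <<'E'
from h import *
go([.5995,.2845,.014],126)
E
```

```text
t10.53 pos [0.6007 0.2865 0.0253] yaw 125.94 | turn [-0.06 -0.01 -0.05] | shift now [ 1.13 -0.09 -0.22] after turn [ 1.13 -0.09 -0.22] | F [-0.4  0.4  0.7] M [ 0.06  0.01 -0.02] op 8.790 q7 0.96
```

Call:
drive_tool([
  [[0,0,0],[0.5,0,-0.1],8.8],
  [[0,0,0],[0.4,0,-0.1],8.8],
  [[0,0,0],[0.2,0,0],8.8],
  [[0,0,0],[0,0,0],7],
  [[0,0,0],[0,0,0],6.3],
  [[0,0,0],[0,0,0],5.4],
  [[0,0,0],[0,0,0],5.4],
  [[0,0,0],[0,0,0],5.4],
  [[0,0,0],[0,0,0],5.4],
  [[0,0,0],[0,0,0],5.4],
  [[0,0,0],[0,0,0],5.4],
], force=40)

```text
clock: 11.45
tool_pos: [0.5982, 0.2847, 0.0125]
eef_rot: [-0.218, 0.674, 0.218, 0.671]
contact_force: [-0.8, 0.0, 0.8]
opening: 0.655
```

```bash
python3 - <<'E'
from h import *
go([.5995,.2845,.2],126)
E
```

```text
t11.45 pos [0.5982 0.2847 0.0125] yaw 125.96 | turn [-0.04 -0.17 -0.05] | shift now [-18.75  -0.07   0.04] after turn [-18.75  -0.09   0.09] | F [-0.8  0.   0.8] M [0.11 0.02 0.02] op 5.770 q7 0.95
```

Call:
drive_tool([
  [[0,0,0],[-1,0,0],5.4],
  [[0,0,0],[-2,0,0],5.4],
  [[0,0,0],[-3,0,0],5.4],
  [[0,0,0],[-3,0,0],5.4],
  [[0,0,0],[-3,0,0],5.4],
  [[0,0,0],[-3,0,0],5.4],
  [[6.6,0,0],[-1.5,0,0],5.4],
  [[6.6,0,0],[0,0,0],5.4],
  [[6.6,0,0],[0,0,0],5.4],
  [[6.6,0,0],[0,0,0],5.4],
  [[6.5,0,0],[0,0,0],5.4],
  [[0,0,0],[0,0,0],5.4],
])

```text
clock: 12.45
tool_pos: [0.5984, 0.2847, 0.1782]
eef_rot: [-0.019, 0.708, 0.018, 0.706]
contact_force: [-0.3, 0.7, -1.3]
opening: 0.655
```

```bash
python3 - <<'E'
from h import *
go([.562,-.0285,.18],93.1)
E
```

```text
t12.45 pos [0.5984 0.2847 0.1782] yaw 92.93 | turn [-0.17 -0.16  0.09] | shift now [ -0.12 -31.1   -5.23] after turn [ -0.18 -31.08  -5.33] | F [-0.3  0.7 -1.3] M [ 0.04 -0.04 -0.01] op 5.771 q7 0.59
```

Call:
drive_tool([
  [[0,0,0],[0,-1.5,-0.3],5.4],
  [[0,0,0],[0,-3.2,-0.5],5.4],
  [[0,0,0],[0,-3.2,-0.5],5.4],
  [[0,0,0],[0,-3.2,-0.5],5.4],
  [[0,0,0],[0,-3.2,-0.5],5.4],
  [[0,0,0],[0,-3.2,-0.5],5.4],
  [[0,0,0],[0,-3.2,-0.5],5.4],
  [[0,0,0],[0,-3.2,-0.5],5.4],
  [[0,0,0],[0,-3.2,-0.6],5.4],
  [[0,0,0],[0,-2.6,-0.5],5.4],
  [[0,0,0],[0,-1.4,-0.3],5.4],
  [[0,0,0],[0,0,0],5.4],
])

```text
clock: 13.45
tool_pos: [0.5624, -0.0341, 0.1775]
eef_rot: [-0.019, 0.709, 0.016, 0.705]
contact_force: [-0.7, -0.6, -1.8]
opening: 0.651
```

Call:
drive_tool([
  [[0,0,0],[0,0,0],5.4],
  [[0,0,0],[0,0,0],5.4],
])

```text
clock: 13.62
tool_pos: [0.5637, -0.0267, 0.1784]
eef_rot: [-0.02, 0.708, 0.02, 0.706]
contact_force: [-0.6, 0.1, -0.4]
opening: 0.652
```

```bash
python3 - <<'E'
from h import *
for _ in range(2): s=snap('wrist')
s=snap('wrist','w5'); t=s['color'] ; top=snap('top','t5')
go([.562,-.0285,.14],93.1)
zt=s['state']['tool_pos'][2]-.0125+.016
p=s['state']['tool_pos']
for d in(-.034,0,.034): print(proj(s,np.array([p[0]+d,p[1]+d*.054,zt])))
cv2.imwrite('pics/w5c.png',cv2.resize(t[200:400,220:420],(600,600),interpolation=cv2.INTER_CUBIC)[:,:,::-1])
E
```

```text
t13.82 pos [ 0.5636 -0.0269  0.1781] yaw 93.23 | turn [ 0.13 -0.15  0.02] | shift now [ 3.81 -0.15 -0.15] after turn [ 3.81 -0.15 -0.16] | F [-0.1 -0.1 -0.8] M [ 0.02 -0.08 -0.  ] op 5.756 q7 0.93
(np.float64(317.25625482527533), np.float64(249.7558579441526))
(np.float64(317.0504030600206), np.float64(325.0172402901105))
(np.float64(316.8717876094738), np.float64(390.3207644054488))
```

View pics/w5c.png

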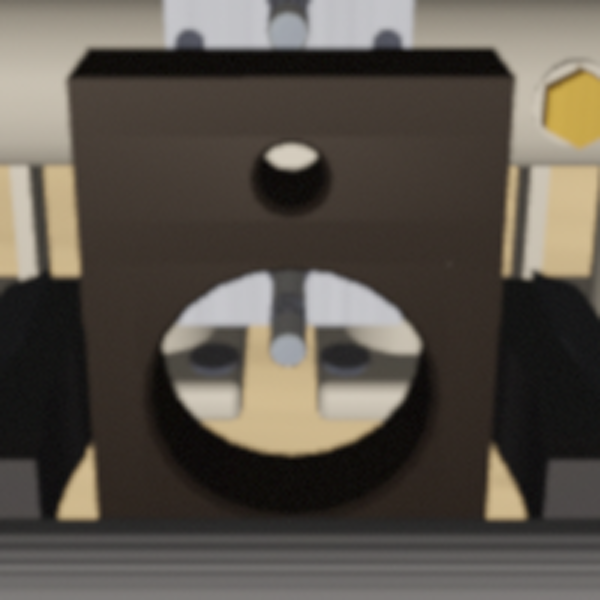

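The crop shows the spacer held level. Its front hole is at crop (291,178) and its bore spans x 150–435, y 268–515. Stud tips are at (288,30) and, through the bore, (288,350). Sideways it is within about 1 mm, so I work out the fore-aft offset now.

```bash
python3 - <<'E'
from h import *
s=snap('wrist'); go([.5636,-.0275,.14],93.1)
C=lambda u,v,z: onz(s,220+(u+.5)/3-.5,200+(v+.5)/3-.5,z)
for z in(.118,.124): 
    a,b=C(288,30,z),C(288,350,z); print(z,a.round(4),b.round(4),((a+b)/2).round(4),np.linalg.norm(a-b).round(4))
zt=s['state']['tool_pos'][2]+.0035
for z in (zt-.004,zt,zt+.004):
    e=C(291,268,z),C(291,515,z); f=C(291,77,z); w=C(68,77,z),C(513,77,z)
    print(z.round(4),'bore',((e[0]+e[1])/2).round(4),'dia',np.linalg.norm(e[0]-e[1]).round(4),'from edge ctr',(f[0]+.048).round(4),'width',np.linalg.norm(w[0]-w[1]).round(4))
E
```

```text
t13.87 pos [ 0.5635 -0.0272  0.178 ] yaw 93.20 | turn [ 0.1  -0.16  0.03] | shift now [ 3.8  -0.03  0.02] after turn [ 3.8  -0.03  0.01] | F [-0.2  0.  -1.7] M [0.02 0.02 0.05] op 5.745 q7 0.93
0.118 [ 0.5283 -0.0297  0.118 ] [ 0.5965 -0.026   0.118 ] [ 0.5624 -0.0278  0.118 ] 0.0683
0.124 [ 0.5269 -0.0297  0.124 ] [ 0.593  -0.0261  0.124 ] [ 0.5599 -0.0279  0.124 ] 0.0662
0.1776 bore [ 0.5695 -0.0268  0.1776] dia 0.0418 from edge ctr 0.5687 width 0.0591
0.1816 bore [ 0.5669 -0.0269  0.1816] dia 0.0406 from edge ctr 0.5675 width 0.0574
0.1856 bore [ 0.5644 -0.027   0.1856] dia 0.0393 from edge ctr 0.5664 width 0.0557
```

Call:
drive_tool([
  [[0,0,0],[0.6,-0.1,-0.2],5.4],
  [[0,0,0],[1,0,-0.2],5.4],
  [[0,0,0],[1,0,0],5.4],
  [[0,0,0],[1,0,0],5.4],
  [[0,0,0],[0.4,0,0],5.4],
  [[0,0,0],[0,0,0],5.4],
  [[0,0,0],[0,0,0],5.4],
  [[0,0,0],[0,0,0],5.4],
])

```text
clock: 14.53
tool_pos: [0.5596, -0.0297, 0.1381]
eef_rot: [-0.019, 0.708, 0.019, 0.706]
contact_force: [-1.3, -0.5, -0.5]
opening: 0.656
```

```bash
python3 - <<'E'
from h import *
for _ in range(2): s=snap('wrist')
s=snap('wrist','w6'); t=s['color']
go([.56,-.0275,.137],93.1)
cv2.imwrite('pics/w6c.png',cv2.resize(t[200:400,220:420],(600,600),interpolation=cv2.INTER_CUBIC)[:,:,::-1])
E
```

```text
t14.68 pos [ 0.5596 -0.0298  0.1383] yaw 93.05 | turn [-0.05 -0.12  0.06] | shift now [0.13 0.23 0.05] after turn [0.13 0.23 0.05] | F [ 0.2  0.8 -1.2] M [ 0.04 -0.08  0.02] op 5.803 q7 0.87
```

View pics/w6c.png

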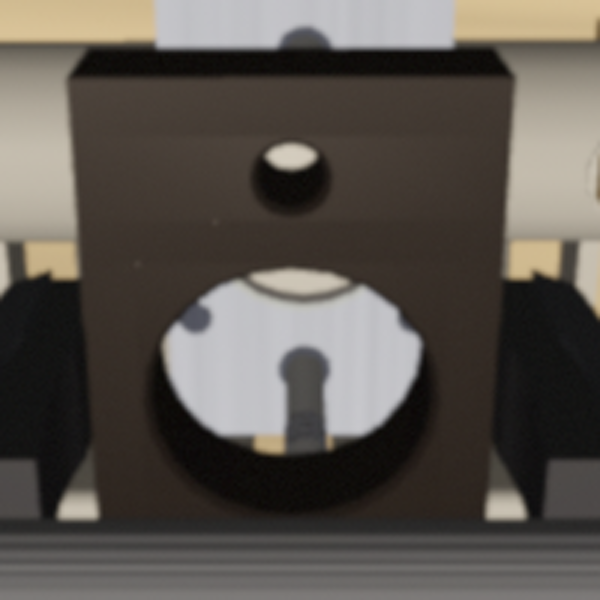

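Spacer bore is again at crop x 291. The far stud's base is at (304,368), so the studs lie about 2–3 mm to the +y side, because the arm settled further over than I commanded.

```bash
python3 - <<'E'
from h import *
s=snap('wrist'); go([.5596,-.0298,.137],93.1)
C=lambda u,v,z: onz(s,220+(u+.5)/3-.5,200+(v+.5)/3-.5,z)
ax=np.array([np.cos(np.radians(3.1)),np.sin(np.radians(3.1)),0])
a=C(304,370,.078); print('stud ctr from far base',(a-.034*ax).round(4))
b=C(306,425,.095);print('stud y along',b.round(4),(b-.034*ax).round(4))
zt=s['state']['tool_pos'][2]+.0035
e=C(291.5,268,zt),C(291.5,515,zt); h=C(291,140,zt); print('bore',((e[0]+e[1])/2).round(4),'from hole edge',(h+.0385*ax).round(4))
E
```

```text
t14.73 pos [ 0.5596 -0.0298  0.1383] yaw 93.05 | turn [-0.05 -0.13  0.06] | shift now [0.13 0.   0.  ] after turn [0.13 0.   0.  ] | F [-0.1 -0.8 -1.7] M [ 0.01  0.04 -0.04] op 5.777 q7 0.87
stud ctr from far base [ 0.5634 -0.0272  0.078 ]
stud y along [ 0.5993 -0.0251  0.095 ] [ 0.5653 -0.0269  0.095 ]
bore [ 0.563  -0.0297  0.1418] from hole edge [ 0.5627 -0.0297  0.1418]
```

Call:
drive_tool([
  [[0,0,0],[0,0.25,0],5.4],
  [[0,0,0],[0.4,0,0],5.4],
  [[0,0,0],[0,0,0],5.4],
  [[0,0,0],[0,0,0],5.4],
  [[0,0,0],[0,0,0],5.4],
])

```text
clock: 15.15
tool_pos: [0.5591, -0.0274, 0.1338]
eef_rot: [-0.019, 0.708, 0.018, 0.706]
contact_force: [-0.3, -0.5, -1.2]
opening: 0.656
```

```bash
python3 - <<'E'
from h import *
go([.5594,-.0272,.1305],93.1)
E
```

```text
t15.15 pos [ 0.5591 -0.0274  0.1338] yaw 93.06 | turn [-0.04 -0.19  0.06] | shift now [0.33 0.02 0.03] after turn [0.33 0.02 0.03] | F [-0.3 -0.5 -1.2] M [ 0.06  0.03 -0.04] op 5.783 q7 0.86
```

Call:
drive_tool([
  [[0,-0.15,0],[0.1,0,0],5.4],
  [[0,0,0],[0.1,0,0],5.4],
  [[0,0,0],[0.1,0,0],5.4],
  [[0,0,0],[0.1,0,0],5.4],
  [[0,0,0],[0,0,0],5.4],
  [[0,0,0],[0,0,0],5.4],
])

```text
clock: 15.65
tool_pos: [0.5591, -0.0274, 0.1298]
eef_rot: [-0.019, 0.707, 0.018, 0.707]
contact_force: [0.2, 0.3, -1.4]
opening: 0.656
```

```bash
python3 - <<'E'
from h import *
go([.5594,-.0272,.1305],93.1)
E
```

```text
t15.65 pos [ 0.5591 -0.0274  0.1298] yaw 93.06 | turn [-0.04 -0.04  0.06] | shift now [-0.07  0.02  0.03] after turn [-0.07  0.02  0.03] | F [ 0.2  0.3 -1.4] M [ 0.03 -0.03  0.05] op 5.783 q7 0.85
```

Call:
drive_tool([
  [[0,0,0],[0.1,0,0],5.4],
  [[0,0,0],[0.1,0,0],5.4],
  [[0,0,0],[0,0,0],5.4],
])

```text
clock: 15.9
tool_pos: [0.559, -0.0274, 0.1277]
eef_rot: [-0.019, 0.707, 0.018, 0.707]
contact_force: [-0.2, 0.5, -2.0]
opening: 0.653
```

Call:
drive_tool([
  [[0,0,0],[0.1,0,0],5.4],
  [[0,0,0],[0,0,0],5.4],
])

```text
clock: 16.07
tool_pos: [0.5591, -0.0274, 0.1267]
eef_rot: [-0.019, 0.707, 0.018, 0.707]
contact_force: [-0.4, -0.1, -1.3]
opening: 0.649
```

Call:
drive_tool([
  [[0,0,0],[0.1,0,0],5.4],
  [[0,0,0],[0.1,0,0],5.4],
  [[0,0,0],[0,0,0],5.4],
])

```text
clock: 16.32
tool_pos: [0.559, -0.0275, 0.1247]
eef_rot: [-0.019, 0.707, 0.018, 0.707]
contact_force: [-0.6, -0.1, -1.1]
opening: 0.649
```

Call:
drive_tool([
  [[0,0,0],[0.1,0,0],5.4],
  [[0,0,0],[0.1,0,0],5.4],
  [[0,0,0],[0,0,0],5.4],
])

```text
clock: 16.57
tool_pos: [0.559, -0.0274, 0.1227]
eef_rot: [-0.019, 0.707, 0.018, 0.707]
contact_force: [-0.2, 0.0, -0.5]
opening: 0.655
```

```bash
python3 - <<'E'
from h import *
s=snap('wrist','w7'); t=s['color']
go([.5594,-.0272,.1305],93.1)
cv2.imwrite('pics/w7c.png',cv2.resize(t[200:400,220:420],(600,600),interpolation=cv2.INTER_CUBIC)[:,:,::-1])
E
```

```text
t16.62 pos [ 0.5591 -0.0274  0.1228] yaw 93.06 | turn [-0.04 -0.04  0.06] | shift now [-0.77  0.02  0.03] after turn [-0.77  0.02  0.04] | F [ 0.8  1.1 -1. ] M [ 0.03 -0.01  0.02] op 5.763 q7 0.84
```

View pics/w7c.png

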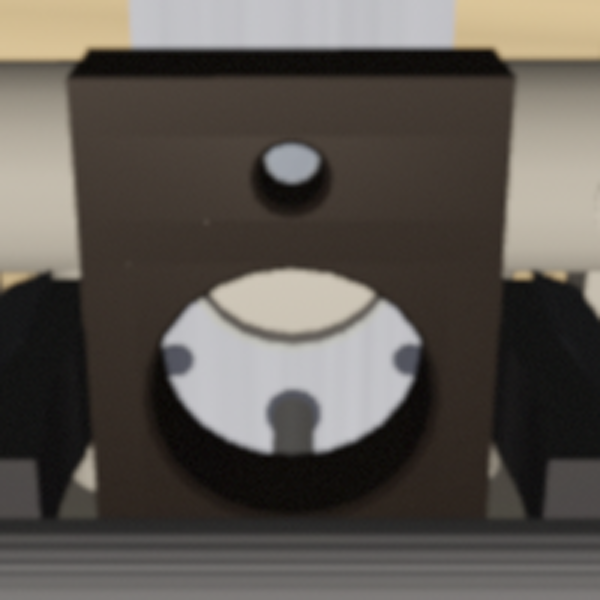

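The blue-grey stud top fills the hole's opening at (291,163), centred, and the far stud at (293,425) lines up with the bore. The studs are entering with no contact force, so I continue down.

Call:
drive_tool([
  [[0,0,0],[0.15,0,0],5.4],
  [[0,0,0],[0.15,0,0],5.4],
  [[0,0,0],[0.15,0,0],5.4],
  [[0,0,0],[0,0,0],5.4],
])

```text
clock: 16.95
tool_pos: [0.5589, -0.0274, 0.118]
eef_rot: [-0.019, 0.707, 0.018, 0.706]
contact_force: [0.5, 0.6, -0.5]
opening: 0.651
```

Call:
drive_tool([
  [[0,0,0],[0.15,0,0],5.4],
  [[0,0,0],[0.15,0,0],5.4],
  [[0,0,0],[0.15,0,0],5.4],
  [[0,0,0],[0,0,0],5.4],
])

```text
clock: 17.28
tool_pos: [0.5589, -0.0275, 0.1136]
eef_rot: [-0.019, 0.707, 0.018, 0.707]
contact_force: [-0.3, -0.1, -0.8]
opening: 0.655
```

```bash
python3 - <<'E'
from h import *
go([.5594,-.0272,.0905],93.1)
E
```

```text
t17.28 pos [ 0.5589 -0.0275  0.1136] yaw 93.06 | turn [-0.04 -0.06  0.06] | shift now [2.31 0.03 0.05] after turn [2.31 0.02 0.05] | F [-0.3 -0.1 -0.8] M [ 0.06  0.   -0.06] op 5.766 q7 0.83
```

Call:
drive_tool([
  [[0,0,0],[0.15,0,0],5.4],
  [[0,0,0],[0.15,0,0],5.4],
  [[0,0,0],[0.15,0,0],5.4],
  [[0,0,0],[0.15,0,0],5.4],
  [[0,0,0],[0.15,0,0],5.4],
  [[0,0,0],[0,0,0],5.4],
])

```text
clock: 17.78
tool_pos: [0.559, -0.0275, 0.1061]
eef_rot: [-0.019, 0.707, 0.018, 0.707]
contact_force: [-0.3, 0.5, -1.4]
opening: 0.657
```

Call:
drive_tool([
  [[0,0,0],[0.15,0,0],5.4],
  [[0,0,0],[0.15,0,0],5.4],
  [[0,0,0],[0.15,0,0],5.4],
  [[0,0,0],[0.15,0,0],5.4],
  [[0,0,0],[0.15,0,0],5.4],
  [[0,0,0],[0.15,0,0],5.4],
  [[0,0,0],[0,0,0],5.4],
  [[0,0,0],[0,0,0],5.4],
])

```text
clock: 18.45
tool_pos: [0.5591, -0.0274, 0.0973]
eef_rot: [-0.019, 0.707, 0.019, 0.707]
contact_force: [-0.3, 0.7, -1.7]
opening: 0.655
```

```bash
python3 - <<'E'
from h import *
go([.5594,-.0272,.0905],93.1)
E
```

```text
t18.45 pos [ 0.5591 -0.0274  0.0973] yaw 93.07 | turn [-0.03 -0.04  0.06] | shift now [0.68 0.02 0.03] after turn [0.68 0.02 0.03] | F [-0.3  0.7 -1.7] M [0.01 0.01 0.  ] op 5.775 q7 0.81
```

Call:
drive_tool([
  [[0,0,0],[0.1,0,0],5.4],
  [[0,0,0],[0.1,0,0],5.4],
  [[0,0,0],[0,0,0],5.4],
])

```text
clock: 18.7
tool_pos: [0.559, -0.0275, 0.0953]
eef_rot: [-0.019, 0.707, 0.018, 0.707]
contact_force: [-0.1, 0.7, -0.8]
opening: 0.655
```

Call:
drive_tool([
  [[0,0,0],[0.1,0,0],5.4],
  [[0,0,0],[0.1,0,0],5.4],
  [[0,0,0],[0,0,0],5.4],
])

```text
clock: 18.95
tool_pos: [0.559, -0.0275, 0.0932]
eef_rot: [-0.019, 0.707, 0.018, 0.707]
contact_force: [-0.1, 0.2, -0.7]
opening: 0.655
```

Call:
drive_tool([
  [[0,0,0],[0.1,0,0],5.4],
  [[0,0,0],[0.1,0,0],5.4],
  [[0,0,0],[0,0,0],5.4],
])

```text
clock: 19.2
tool_pos: [0.559, -0.0275, 0.0912]
eef_rot: [-0.019, 0.707, 0.018, 0.707]
contact_force: [-0.5, 0.8, -0.8]
opening: 0.653
```

Call:
drive_tool([
  [[0,0,0],[0.1,0,0],5.4],
  [[0,0,0],[0,0,0],5.4],
])

```text
clock: 19.37
tool_pos: [0.5592, -0.0274, 0.0904]
eef_rot: [-0.019, 0.707, 0.018, 0.707]
contact_force: [0.3, 0.4, -0.5]
opening: 0.656
```

Call:
drive_tool([
  [[0,0,0],[0.1,0,0],5.4],
  [[0,0,0],[0,0,0],5.4],
])

```text
clock: 19.53
tool_pos: [0.5592, -0.0274, 0.0903]
eef_rot: [-0.019, 0.707, 0.018, 0.707]
contact_force: [-2.1, -0.1, 7.5]
opening: 0.657
```

Contact at TCP z 0.0903 (predicted 0.0905), so it is flush. Releasing.

Call:
drive_tool([
  [[0,0,0],[-0.05,0,0],5.7],
  [[0,0,0],[0,0,0],6],
  [[0,0,0],[0,0,0],6.5],
  [[0,0,0],[0,0,0],6.8],
  [[0,0,0],[0,0,0],6.8],
  [[0,0,0],[0,0,0],6.8],
  [[0,0,0],[0,0,0],6.8],
])

```text
clock: 20.12
tool_pos: [0.5591, -0.0274, 0.0898]
eef_rot: [-0.019, 0.707, 0.018, 0.707]
contact_force: [0.1, 0.4, 0.7]
opening: 0.77
```

Call:
drive_tool([
  [[0,0,0],[-0.5,0,0],6.8],
  [[0,0,0],[-1,0,0],6.8],
  [[0,0,0],[-2,0,0],6.8],
  [[0,0,0],[-3,0,0],6.8],
  [[0,0,0],[-3,0,0],6.8],
  [[0,0,0],[-3,0,0],6.8],
  [[0,0,0],[-3,0,0],6.8],
  [[0,0,0],[-2,0,0],6.8],
  [[0,0,0],[0,0,0],6.8],
  [[0,0,0],[0,0,0],6.8],
])

```text
clock: 20.95
tool_pos: [0.5596, -0.0271, 0.2666]
eef_rot: [-0.019, 0.706, 0.018, 0.708]
contact_force: [-0.5, 0.4, 0.3]
opening: 0.772
```

```bash
python3 - <<'E'
from h import *
s=snap('wrist','w8'); go(); snap('side','s8')
a=cv2.imread('pics/w8.png'); b=cv2.imread('pics/s8.png')
cv2.imwrite('pics/fin.png',np.hstack([a[140:340,200:440].repeat(2,0).repeat(2,1)[:, :400],cv2.resize(b[200:300,240:340],(400,400))]))
cv2.imwrite('pics/fin.png',np.hstack([cv2.resize(a,(400,300)),cv2.resize(b[190:310,230:390],(400,300),interpolation=cv2.INTER_CUBIC)]))
E
```

```text
t21.00 pos [ 0.5589 -0.0275  0.2652] yaw 93.06 | turn [-0.   -0.02  0.09] | shift now [0. 0. 0.] after turn [0. 0. 0.] | F [-0.1  0.2  0.7] M [ 0.01  0.02 -0.  ] op 6.817 q7 1.02
```

View pics/fin.png

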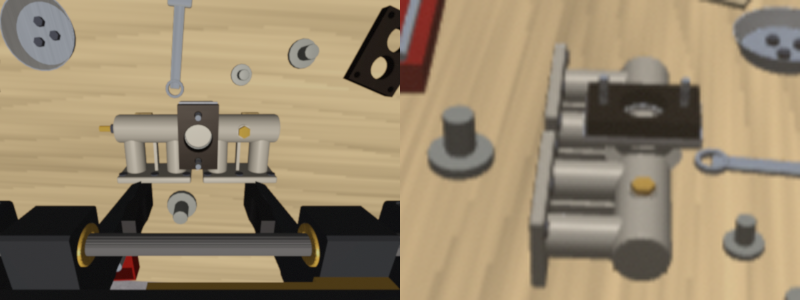

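The spacer is flush on the plate with both studs through its holes, at (198,118) and (198,162) in the left picture. The cap stands on the bench at (303,53). The bystanders look undisturbed, and the arm is well clear.

```bash
python3 -c "
from plant import r
print(r.finish_job())"
```

```text
the job is handed in; nothing more can be done
None
```

The dust cap is off the mount and the single-bore spacer is down on both studs. I handed the job in at about 21 s; no verdict is reported.

- **Dust cap:** I lifted the middle-sized cap off and stood it on the bench at about (0.43, 0.14), roughly 0.21 m from the mount. Pressing it down to confirm contact took about 16 N. The last picture shows it upright.
- **Spacer:** I lined it up with the studs using the wrist camera and lowered it in 1–1.5 mm steps. It slid on with no side force, so no searching was needed. It seated with about 7.5 N at TCP height 0.0903 m, against 0.0905 m predicted. The last picture shows it flush with both studs through, and the gripper retreated clear.
- **Bystanders:** those in the last pictures look undisturbed. The carburettor was not in view, but the arm did not go near it.

Three readings disagreed along the way:
- **Mount height:** I first took the mount top to be at 84 mm. The cap touching the bench 4–5 mm early, the stud spacing in the pictures and the seating height all gave 78 mm.
- **Wrist camera:** it read the held spacer about 3.5 mm ahead of the tool centre, though the grasp picture had suggested about 1 mm. I went by the spacer-to-stud offset within the pictures instead.
- **Sideways move:** one move ended about 1.6 mm further over than commanded. I corrected it before lowering.

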